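# Close the battery cover of the bedside clock and hold its reset button

## Task

The bedside clock radio lies on its face with fresh batteries in: take the flat-bladed screwdriver out of the wooden pen block and use it to turn both slotted quarter-turn screws of the battery cover clockwise to their stops. Then, with the tip of the same screwdriver, push the recessed reset button in its little well all the way in, firmly but never with more than about 2 kg (20 N) of push, and keep it there: the job finishes while you are holding it, with the screwdriver still in the gripper and the button still pressed home. Touch the screws and the button only with the screwdriver, leave the button alone until both screws are closed, and leave the other things on the table where they are.

Things in the scene. Friction and masses are not known exactly. Their poses are not given: they have to be found in the camera images.
- clock: white clock radio lying on its face, back up; it does not move. Housing 142 x 212 mm; back panel 130 x 200 mm, top 60 mm above the table; on it the battery cover, 86 x 136 mm, 4 mm thick, centred at y = -24 mm. Origin on the table under its middle; z up, y lengthwise towards the reset end, x across. On the y axis: left screw at +28 mm, right screw at -76 mm, reset well at +72 mm.
- screw_left: left screw, the one nearer the reset well: captive aluminium head, 22 mm across, 6 mm high, standing 2 mm above the battery cover; turns about its upright axis, never rises or sinks. Straight slot right across the top, 4.4 mm wide (chamfers open its mouth to 6.4 mm), 5 mm deep, open at both ends. Origin on its axis at the head's underside, 60 mm above the table; z up, x along the slot.
- screw_left_slot (a point): centre of the left screw's slot at the level of the head's top, 66 mm above the table; x along the slot, z up.
- screw_left_turn (a joint): angle of the left screw: 0 = open (slot across the line joining the two screws), grows clockwise seen from above, hard stop at 1.57 = closed (slot in line with the two screws and with the small black marks beside the head). Friction 0.04 N m; it stays where it is left. The blade has about 0.15 rad of play in the slot. Starts at 0.2 to 0.75.
- screw_right: right screw, the one farther from the reset well: captive aluminium head, 22 mm across, 6 mm high, standing 2 mm above the battery cover; turns about its upright axis, never rises or sinks. Straight slot right across the top, 4.4 mm wide (chamfers open its mouth to 6.4 mm), 5 mm deep, open at both ends. Origin on its axis at the head's underside, 60 mm above the table; z up, x along the slot.
- screw_right_slot (a point): centre of the right screw's slot at the level of the head's top, 66 mm above the table; x along the slot, z up.
- screw_right_turn (a joint): angle of the right screw: 0 = open (slot across the line joining the two screws), grows clockwise seen from above, hard stop at 1.57 = closed (slot in line with the two screws and with the small black marks beside the head). Friction 0.04 N m; it stays where it is left. The blade has about 0.15 rad of play in the slot. Starts at 0.2 to 0.75.
- reset_button: round grey reset button, 14 mm across, at the bottom of a round well 18 mm across in the back panel beside the battery cover. Its top is 5 mm below the panel (55 mm above the table) when out. Origin at the centre of its top face, moving with it; z up.
- reset_well (a point): centre of the mouth of the reset well, level with the back panel, 60 mm above the table; it does not move.
- reset_travel (a joint): how far the reset button is pressed down: 0 = out, 0.006 (6 mm) = hard stop. A spring pushes back with 3 N at first touch, rising evenly to 7.8 N at the stop.
- pen_block: beech pen block, 110 x 64 mm, 60 mm high; it does not move. Origin on the table under its middle; long side along x. The screwdriver stands in an oblong hole (14.5 mm along x, 9.5 mm along y, 52 mm deep) at x = -26 mm, the pen in a 12 mm round hole at x = +30 mm.
- driver: flat-bladed screwdriver, 108 mm, about 90 g, upright in the pen block, blade down; lift 50 mm to clear. Black handle 24 mm wide (x), 14 mm thick (y), from 50 to 108 mm above the tip (118 mm above the table at the start); shaft 7.6 mm thick; blade 12 mm wide (x), 1.6 mm thick (y) at the tip, 3 mm thick 6 mm up. Origin at the tip; z up to the handle, x along the blade's width.
- pen: bystander: white pen, 9 mm thick and 125 mm long, standing in the pen block's round hole 56 mm from the screwdriver, reaching 133 mm above the table. Origin at its tip.
- cell_tray: bystander: small wooden tray, 72 x 68 mm, 19 mm high, with the four old battery cells. Origin under its middle.
- tumbler: bystander: empty glass tumbler, 80 mm across, 95 mm high, on a round wooden coaster 100 mm across and 10 mm thick beyond the clock. Origin under its middle.
- spectacles: bystander: folded spectacles, 134 x 42 mm, 23 mm high, to the right, between the clock and the phone. Origin under the middle.
- notebook: bystander: spotted notebook, 148 x 210 mm, 18 mm thick, to the left. Origin under its middle.
- cream_jar: bystander: round cream jar with black lid, 85 mm across, 40 mm high, on the notebook. Origin under its middle.
- phone: bystander: phone with dark glass and a grey case, 148 x 72 mm, 9 mm thick, to the right. Origin under its middle.

How it is judged:
On the way, in this order (a step that is already met when the one before it is completed fails the run):
1. the screwdriver is held and out of the pen block (contact force between the fingers and driver above 2 N and height (world z) of driver above 0.065 m), for 0.2 s.
2. both cover screws are turned to their stops (contact force between the fingers and driver above 2 N and value of joint each of screw_left_turn, screw_right_turn above 1.4 rad), for 0.2 s.
3. the reset button is pressed home with the screwdriver (contact force between the fingers and driver above 2 N and value of joint reset_travel above 0.0045 m and contact force between driver and reset_button between 2.5 and 20 N), for 0.5 s.
At the end, for the whole second after the job is handed in: For the last second the gripper holds the screwdriver, its tip keeping the reset button at least 4.5 of 6 mm in with 2.5 to 20 N; both screws within 0.17 rad of closed; no bystander moved over 30 mm (all of step 3 and value of joint each of screw_left_turn, screw_right_turn above 1.4 rad and distance of each of pen, cell_tray, tumbler, spectacles, notebook, cream_jar, phone from where it was at the start of the episode below 0.03 m); the arm keeps its last pose, push and grip.
It fails at once if the reset button is pushed with more than 20 N (contact force between anything else and reset_button above 20 N).
It fails at once if the reset button is pressed before both screws are closed (value of joint reset_travel above 0.002 m and not (value of joint each of screw_left_turn, screw_right_turn above 1.4 rad)).
It fails at once if the fingers touch a screw or the reset button (contact force between the fingers and screw_left above 0.5 N or contact force between the fingers and screw_right above 0.5 N or contact force between the fingers and reset_button above 0.5 N).
It fails at once if a bystander is moved by more than 30 mm (distance of any of pen, cell_tray, tumbler, spectacles, notebook, cream_jar, phone from where it was at the start of the episode above 0.03 m).
It also fails if it takes over 69 s, if anything falls off the work surface, if the arm or the gripper's body presses on something with over 40 N, if the wrist force passes 120 N, or if a joint passes its speed limit or range.

## Robot

A 7-joint arm with a two-finger parallel gripper is mounted at the origin on the work surface. World frame = base frame: x ahead of the robot, y to its left, z up, the work surface at z = 0. Lengths are in m, angles in rad, forces in N, time in s.
With the tool pointing down it reaches from about 0.425 to 0.925 m from the base axis. Payload 6.8 kg.
Tool frame: the origin (TCP) lies midway between the tips of the shut fingers; the grasp point (between the pads) lies 19 mm behind it; z points along the fingers, y is the direction in which the jaws open and shut (so a half turn about z gives the same grasp; the last joint's range is limited). The gripper opens to 85 mm and grips with 20 to 120 N. Pads are 22 mm wide; open, the fingers measure 114 mm over their backs; the gripper's body (76 mm by 85 mm) begins 54 mm behind the grasp point. The pads swing forward as they close: fully open they stand 13 mm farther back than shut.
Start: joints at [1.2, 0.477, 0.022, 1.555, -0.011, 1.109, -0.083], TCP at [0.175, -0.652, 0.231] pointing down, gripper open.
Joint ranges: [-2.96, 2.96], [-0.34, 2.1], [-1.41, 1.46], [0.24, 2.44], [-1.37, 4.51], [0.17, 1.92], [-2.96, 2.96]. Speed limits (rad/s): [2.39, 2.39, 3.14, 3.14, 3.14, 3.14, 3.14].

## Interface

Orientations are given as a unit quaternion [w, x, y, z].
In Python, from station import bot, vision gives the robot as it stands.
- The arm moves only by the tool move_arm, never from a script. Its argument "increments" is text: rows parted by semicolons, each of 7 numbers parted by spaces: the opening, from 0 (shut) to 1 (fully open), then the shift along the world's x, y, z in mm, then the turn, a rotation vector about the world's x, y, z in rad. In form: grip x y z rx ry rz; .... A call has exactly 8 rows; each row shifts and turns the commanded pose from where the row before left it; what a row does not reach is not made up. A row lasts 1/8 s, in which the tool goes at most 62.5 mm and 10.7 degrees, less where a joint would pass 70% of its speed; a pose out of reach is approached as far as the arm can. A call with a gripper value outside its range is refused whole. The fingers move at their own pace and stop on an object; "newtons" is the grip in N (left out, the last holds). Time passes only in rows, so rows that do not move let the fingers close, or fill a call up. It gives the time, the measured TCP pose, the force and the opening at its end, in the units of the state.
- bot.get_obs(): the state, without advancing time (a new reading comes with each control period).
- vision.read_camera(name): name is "scene" or "side" or "wrist"; returns (picture, depth): 480x640x3 uint8, red, green, blue; 480x640 float32, m along the optical axis (not along the pixel's ray), 0 where there is no reading.
- vision.calibration(name): a dict with "fx", "fy", "cx", "cy" (pixels), "R" (3x3) and "t" (3): a world point X has camera coordinates R X + t; the wrist camera has in their place "hand_eye" (4x4, takes a point from camera to tool coordinates, whose origin is the TCP and whose axes are the flange's). Camera axes: x right, y down, z forward; pixel columns grow to the right and rows downward; lengths in m; the calibration is good to about 2 mm. The wrist camera is an equidistant fisheye: a pixel r from the principal point sees the ray r / f radians off the axis. A picture is of the moment at which its call begins: read the wrist's pose just before it. calibration takes no time and is no camera call.
- bot.hand_in(): hands the job in, once; it reports no verdict.
The state is a dict: "t": time; "q": joint angles; "joint_vel": joint speeds; "joint_torque": joint torques, N m; "eef_pos": TCP position; "tool_rot": TCP orientation; "contact_force": force on the tool from outside, world axes, zero at the start; "torque": the same for the moment, N m; "gripper_width": opening from 0.0 (shut) to 1.0 (fully open).
Only numpy, scipy, OpenCV 4.12 (cv2) and the standard library are available. Lean on these libraries where they do the work, as an engineer would, in place of code of your own. Each camera call takes 0.05 s, during which the arm holds its last target.

## Working session

There is one attempt and no reset: what is moved stays moved. The work goes in short steps, Python scripts to look and compute and a tool call to move; the robot and the scene stay as the last step left them, time stands still between calls to the robot, and variables do not carry over. Pictures are saved under pics/ and viewed, and the job is handed in when it is done.

Besides the shell and the picture viewer there is one more tool, called in YAML: its name, and indented under it one key for each argument. move_arm: Moves the arm, as the interface text tells. Its arguments: {"type":"object","properties":{"increments":{"type":"string"},"newtons":{"type":"number"}},"required":["increments"]}

```bash
ls; mkdir -p pics; cat > h.py <<'E'
import numpy as np, cv2
from station import bot, vision
def snap(n,fn):
    o=bot.get_obs(); im,d=vision.read_camera(n)
    cv2.imwrite('pics/'+fn+'.png',im[:,:,::-1]); np.savez('pics/'+fn+'.npz',im=im,d=d,p=o['eef_pos'],q=o['tool_rot'])
    return im,d,o
E
python3 - <<'E'
from h import *
for n in ['scene','side','wrist']:
    snap(n,n+'0'); c=vision.calibration(n); print(n,{k:np.round(v,4).tolist() for k,v in c.items()})
print(bot.get_obs())
E
```

```text
pics
scene {'fx': 505.313, 'fy': 505.313, 'cx': 319.0393, 'cy': 237.4451, 'R': [[0.6316, 0.7751, -0.0172], [0.5163, -0.4371, -0.7365], [-0.5783, 0.4563, -0.6763]], 't': [-0.3585, -0.2552, 1.7048]}
side {'fx': 485.7652, 'fy': 485.7652, 'cx': 310.9329, 'cy': 244.0203, 'R': [[0.9902, -0.1391, -0.0106], [-0.0888, -0.5695, -0.8172], [0.1076, 0.8101, -0.5763]], 't': [-0.6137, 0.0877, 1.1083]}
wrist {'fx': 371.6483, 'fy': 371.6483, 'cx': 320.3333, 'cy': 250.8257, 'hand_eye': [[0.0003, -0.9543, -0.2987, 0.0773], [1.0, -0.0, 0.0012, -0.0004], [-0.0012, -0.2987, 0.9543, -0.1431], [0.0, 0.0, 0.0, 1.0]]}
{'t': 0.15, 'q': array([ 1.19989969,  0.47762986,  0.0223643 ,  1.55618131, -0.01150244,
        1.10929642, -0.08309658]), 'joint_vel': array([-5.28713842e-05, -2.47116170e-03, -9.46543974e-05, -1.75176627e-03,
       -1.34881291e-04,  3.20066024e-04, -4.16708986e-04]), 'joint_torque': array([ 2.95548067e-03, -5.96923292e+01,  1.61009029e+00, -2.81489003e+01,
        1.26348712e-02,  6.47067209e-03,  9.43801496e-06]), 'eef_pos': array([ 0.17522553, -0.65140731,  0.2305544 ]), 'tool_rot': array([-6.78661275e-04,  9.91379096e-01,  1.31022930e-01, -1.41542997e-04]), 'contact_force': array([-1.16150127,  0.29357382, -0.26598295]), 'torque': array([-0.011246  ,  0.02751492, -0.02363978]), 'gripper_width': 1.0010164078267572}
```

View pics/scene0.png

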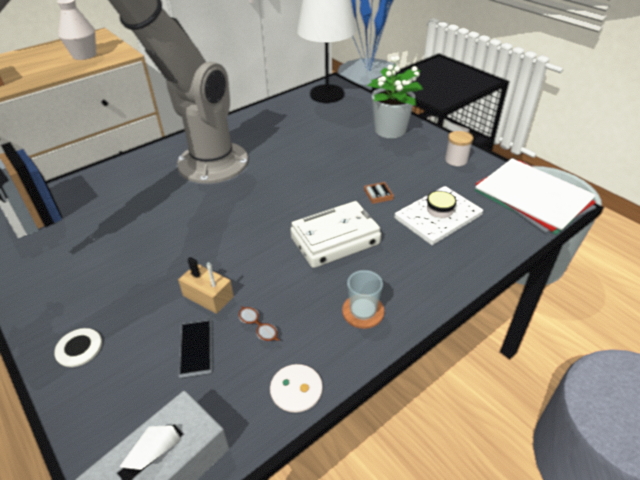

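View pics/side0.png

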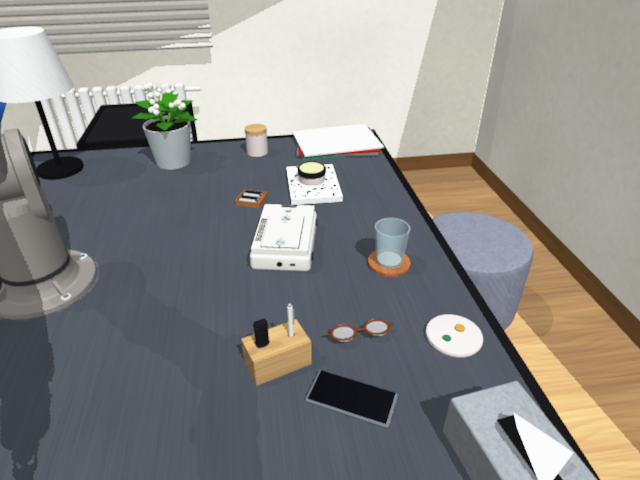

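View pics/wrist0.png

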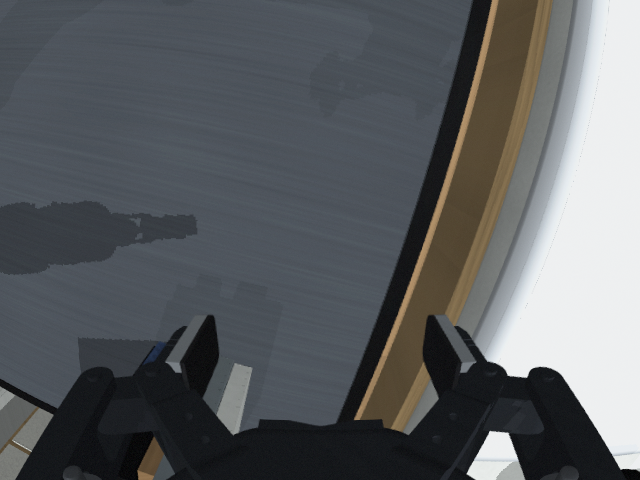

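```bash
cat >> h.py <<'E'
from scipy.spatial.transform import Rotation as Ro
def rot(q): return Ro.from_quat([q[1],q[2],q[3],q[0]]).as_matrix()
def ray(n,uv,p=None,q=None):
    c=vision.calibration(n); u,v=uv
    a,b=(u-c['cx'])/c['fx'],(v-c['cy'])/c['fy']
    if n!='wrist':
        R,t=np.array(c['R']),np.array(c['t']); return -R.T@t, R.T@np.array([a,b,1.])
    th=np.hypot(a,b); s=np.sin(th)/th if th>1e-9 else 1
    H=np.array(c['hand_eye']); d=H[:3,:3]@np.array([a*s,b*s,np.cos(th)]); R=rot(q)
    return R@H[:3,3]+p, R@d
def onz(n,uv,z,p=None,q=None):
    o,d=ray(n,uv,p,q); return o+d*(z-o[2])/d[2]
def proj(n,X,p=None,q=None):
    c=vision.calibration(n); X=np.asarray(X,float)
    if n!='wrist':
        x=np.array(c['R'])@X+np.array(c['t']); return np.array([c['fx']*x[0]/x[2]+c['cx'],c['fy']*x[1]/x[2]+c['cy']])
    H=np.array(c['hand_eye']); x=H[:3,:3].T@(rot(q).T@(X-p)-H[:3,3])
    r=np.hypot(x[0],x[1]); th=np.arctan2(r,x[2]); return np.array([c['cx']+c['fx']*th*x[0]/r,c['cy']+c['fy']*th*x[1]/r])
E
python3 - <<'E'
from h import *
print('handle top', onz('scene',(194,262),.118), onz('side',(261,322),.118))
print('pen top', onz('scene',(210,266),.133), onz('side',(290,306),.133))
print('clock', onz('scene',(335,228),.06), onz('side',(286,230),.06))
for nm,s in [('screw',[(311,234),(288,214)]),]: print(nm)
print('tray', onz('scene',(379,191),.01),'tumbler',onz('scene',(364,310),0.01),'spec',onz('scene',(259,324),.01))
for n,b in [('scene',(150,240,250,330)),('side',(230,290,330,390)),]:
    im=np.load(f'pics/{n}0.npz')['im'];x0,y0,x1,y1=b
    cv2.imwrite(f'pics/{n}0_blk.png',cv2.resize(im[y0:y1,x0:x1,::-1],None,fx=6,fy=6,interpolation=cv2.INTER_CUBIC))
for n,b in [('scene',(280,190,390,270)),('side',(240,195,330,275)),]:
    im=np.load(f'pics/{n}0.npz')['im'];x0,y0,x1,y1=b
    cv2.imwrite(f'pics/{n}0_clk.png',cv2.resize(im[y0:y1,x0:x1,::-1],None,fx=6,fy=6,interpolation=cv2.INTER_CUBIC))
E
```

```text
handle top [ 0.50129912 -0.32257635  0.118     ] [ 0.48919619 -0.32527795  0.118     ]
pen top [ 0.55157413 -0.30588739  0.133     ] [ 0.54118941 -0.30917382  0.133     ]
clock [0.57414258 0.05123915 0.06      ] [0.56540083 0.03896367 0.06      ]
screw
tray [0.48822496 0.30277494 0.01      ] tumbler [ 0.80165467 -0.05150197  0.01      ] spec [ 0.67444472 -0.26855401  0.01      ]
```

View pics/scene0_clk.png

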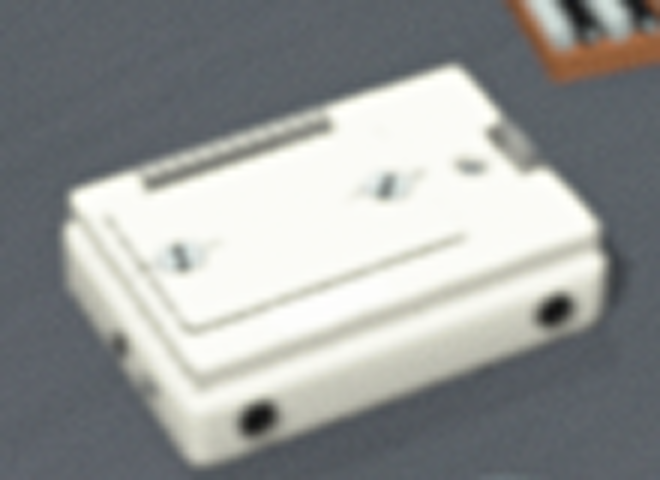

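View pics/side0_clk.png

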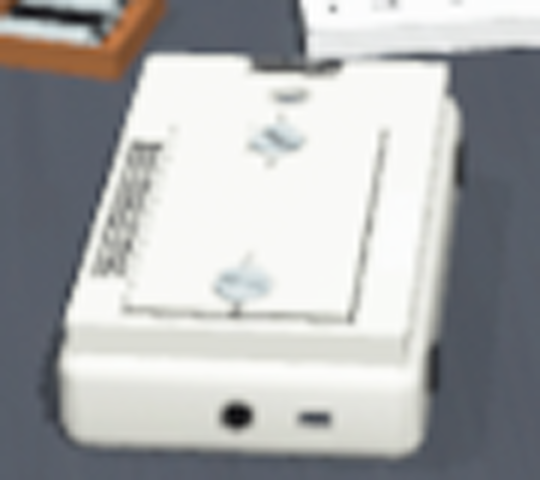

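View pics/side0_blk.png

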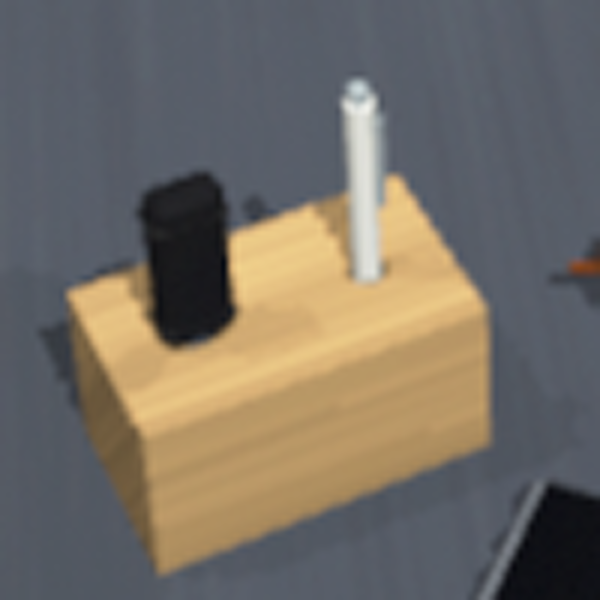

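move_arm:
  increments: "1 40 41 3 0 0 0; 1 40 41 3 0 0 0; 1 40 41 3 0 0 0; 1 40 41 3 0 0 0; 1 40 41 3 0 0 0; 1 40 41 3 0 0 0; 1 40 41 2 0 0 0; 1 35 36 0 0 0 0.04"

```text
t: 1.15
eef_pos: [0.4918, -0.3269, 0.2514]
tool_rot: [-0.0, 0.988, 0.152, 0.0]
contact_force: [0.7, -0.6, -0.2]
gripper_width: 1.003
```

```bash
python3 - <<'E'
from h import *
im,d,o=snap('wrist','w1'); print(o['t'],o['eef_pos'],o['tool_rot'],np.round(o['q'],3),np.abs(o['joint_vel']).max())
E
```

```text
1.15 [ 0.49176655 -0.32686095  0.25141255] [-2.70540642e-06  9.88415452e-01  1.51772429e-01  1.58203602e-04] [ 0.605  0.327 -0.156  1.733  0.056  1.086 -0.835] 0.495080137051452
```

View pics/w1.png

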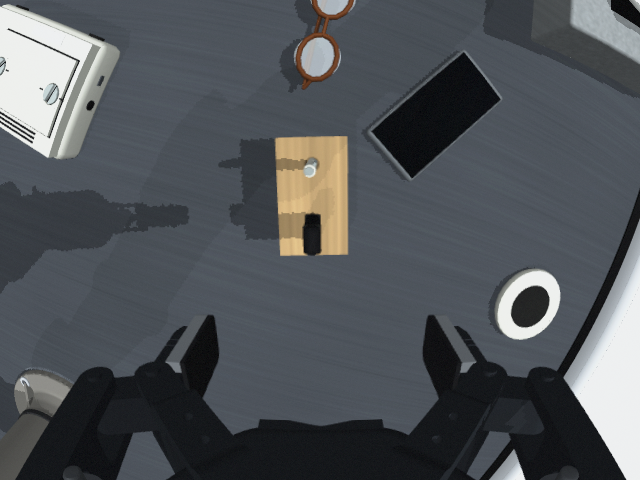

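```bash
python3 - <<'E'
from h import *
im,d,o=snap('wrist','w2'); p,q=o['eef_pos'],o['tool_rot']; print(o['t'],p,q,np.abs(o['joint_vel']).max())
x0,y0,x1,y1=260,120,370,270
cv2.imwrite('pics/w2c.png',cv2.resize(im[y0:y1,x0:x1,::-1],None,fx=4,fy=4,interpolation=cv2.INTER_CUBIC))
hsv=cv2.cvtColor(im,cv2.COLOR_RGB2HSV)
m=((hsv[...,0]>10)&(hsv[...,0]<28)&(hsv[...,1]>70)&(hsv[...,2]>90)).astype(np.uint8); m[:120]=0;m[275:]=0;m[:,:260]=0;m[:,370:]=0
cs,_=cv2.findContours(m,cv2.RETR_EXTERNAL,cv2.CHAIN_APPROX_NONE); c=np.vstack([x for x in cs if len(x)>15])
pts=np.array([onz('wrist',u,.06,p,q)[:2] for u in c[:,0].astype(float)],np.float32)*1000
r=cv2.minAreaRect(pts); print('block',r)
k=((im.max(2)<45)).astype(np.uint8); k[:205]=0;k[262:]=0;k[:,:295]=0;k[:,330:]=0
cs,_=cv2.findContours(k,cv2.RETR_EXTERNAL,cv2.CHAIN_APPROX_NONE); c=max(cs,key=cv2.contourArea)
pts=np.array([onz('wrist',u,.118,p,q)[:2] for u in c[:,0].astype(float)],np.float32)*1000
print('handle',cv2.minAreaRect(pts), cv2.boundingRect(c))
print(np.round(d[205:262:4,312],3))
E
```

```text
1.2 [ 0.49731063 -0.31976473  0.25138217] [-0.00168788  0.9875665   0.15717855  0.00211385] 0.08260305166804391
block ((513.0320434570312, -312.4198913574219), (110.24679565429688, 64.19027709960938), 18.716651916503906)
handle ((495.2000732421875, -318.5744934082031), (30.593122482299805, 11.795217514038086), 18.14036750793457) (311, 223, 16, 39)
[0.337 0.337 0.339 0.34  0.341 0.332 0.321 0.305 0.291 0.288 0.29  0.29
 0.292 0.292 0.293]
```

View pics/w2c.png

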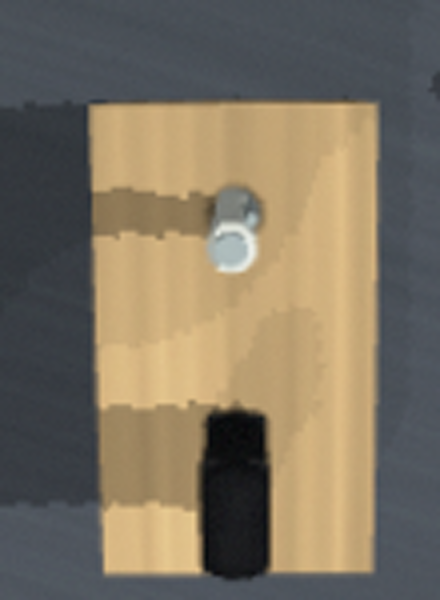

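```bash
python3 - <<'E'
from h import *
z=np.load('pics/w2.npz');p,q=z['p'],z['q']
print(onz('wrist',(318.5,250),.118,p,q), proj('wrist',(.4884,-.3207,.118),p,q))
o=bot.get_obs();print(o['eef_pos'],o['tool_rot'],2*np.arctan2(o['tool_rot'][2],o['tool_rot'][1]))
E
```

```text
[ 0.48926439 -0.32053985  0.118     ] [318.352285   251.06893505]
[ 0.49514948 -0.32221934  0.25118299] [-0.00137744  0.98771481  0.1562551   0.00137811] 0.313796660052466
```

move_arm:
  increments: "1 0 0 -15 0 0 0.01; 1 0 0 -15 0 0 0; 1 0 0 -15 0 0 0; 1 0 0 -15 0 0 0; 1 0 0 0 0 0 0; 1 0 0 0 0 0 0; 1 0 0 0 0 0 0; 1 0 0 0 0 0 0"

```text
t: 2.25
eef_pos: [0.4907, -0.329, 0.1919]
tool_rot: [0.0, 0.988, 0.156, 0.0]
contact_force: [0.9, 0.9, 0.6]
gripper_width: 0.998
```

```bash
python3 - <<'E'
from h import *
o=bot.get_obs();print(o['eef_pos'],Ro.from_matrix(rot(o['tool_rot'])).as_matrix().round(4), o['contact_force'])
E
```

```text
[ 0.49070288 -0.32895637  0.19186968] [[ 9.515e-01  3.077e-01  1.000e-03]
 [ 3.077e-01 -9.515e-01 -5.000e-04]
 [ 7.000e-04  8.000e-04 -1.000e+00]] [0.90303562 0.93129583 0.55805075]
```

```bash
python3 - <<'E'
from h import *
im,d,o=snap('wrist','w3'); p,q=o['eef_pos'],o['tool_rot']; print(o['t'],p)
hsv=cv2.cvtColor(im,cv2.COLOR_RGB2HSV)
m=((hsv[...,0]>10)&(hsv[...,0]<28)&(hsv[...,1]>70)&(hsv[...,2]>90)).astype(np.uint8)
cs,_=cv2.findContours(m,cv2.RETR_EXTERNAL,cv2.CHAIN_APPROX_NONE); c=max(cs,key=cv2.contourArea);print(cv2.boundingRect(c))
pts=np.array([onz('wrist',u,.06,p,q)[:2] for u in c[:,0].astype(float)],np.float32)*1000
r=cv2.minAreaRect(pts); print('block',r)
x,y,w,h=cv2.boundingRect(c)
cv2.imwrite('pics/w3c.png',cv2.resize(im[y-10:y+h+30,x-10:x+w+10,::-1],None,fx=3,fy=3,interpolation=cv2.INTER_CUBIC)); print(x-10,y-10)
E
```

```text
2.25 [ 0.49070288 -0.32895637  0.19186968]
(264, 134, 88, 143)
block ((512.325927734375, -312.39019775390625), (110.21651458740234, 64.366455078125), 18.47161865234375)
254 124
```

View pics/w3c.png

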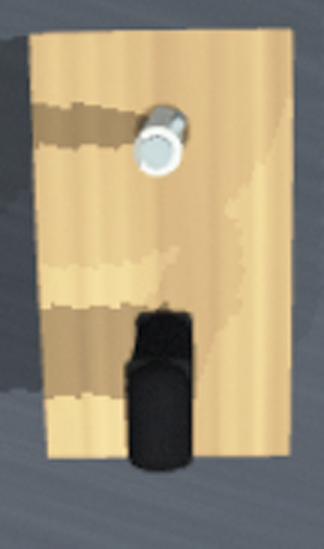

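move_arm:
  increments: "1 -3 8 -10 0 0 0.01; 1 0 0 -20 0 0 0; 1 0 0 -20 0 0 0; 1 0 0 -20 0 0 0; 1 0 0 -20 0 0 0; 1 0 0 -14 0 0 0; 1 0 0 -10 0 0 0; 1 0 0 0 0 0 0"

```text
t: 3.3
eef_pos: [0.487, -0.3205, 0.0767]
tool_rot: [-0.0, 0.987, 0.161, -0.0]
contact_force: [-0.2, -0.5, -0.1]
gripper_width: 1.002
```

```bash
python3 - <<'E'
from h import *
im,d,o=snap('wrist','w4'); print(o['t'],o['eef_pos'],o['contact_force'])
E
```

```text
3.3 [ 0.48702124 -0.32050784  0.07670557] [-0.22601369 -0.50929672 -0.14815439]
```

View pics/w4.png

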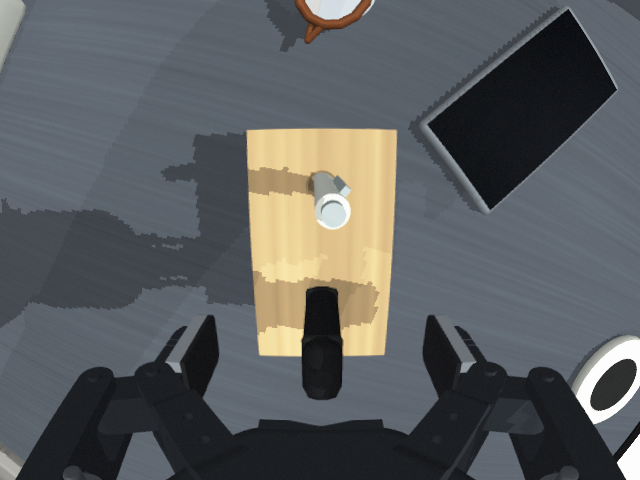

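move_arm:
  increments: "0 0 0 0 0 0 0; 0 0 0 0 0 0 0; 0 0 0 0 0 0 0; 0 0 0 0 0 0 0; 0 0 0 0 0 0 0; 0 0 0 0 0 0 0; 0 0 0 3 0 0 0; 0 0 0 5 0 0 0"
  newtons: 80

```text
t: 4.35
eef_pos: [0.4869, -0.3206, 0.0851]
tool_rot: [-0.0, 0.987, 0.161, -0.0]
contact_force: [-0.8, 0.1, -1.8]
gripper_width: 0.154
```

```bash
python3 - <<'E'
from h import *
def tri(a,b):
    (o1,d1),(o2,d2)=ray('scene',a),ray('side',b); d1/=np.linalg.norm(d1);d2/=np.linalg.norm(d2)
    s=np.linalg.lstsq(np.c_[d1,-d2],o2-o1,rcond=None)[0]; A,B=o1+s[0]*d1,o2+s[1]*d2; return (A+B)/2, np.linalg.norm(A-B)
sc=lambda x,y:(280+x/6-.4,190+y/6-.4); sd=lambda x,y:(240+x/6-.4,195+y/6-.4)
R=tri(sc(180,257),sd(243,284)); L=tri(sc(388,187),sd(277,139)); W=tri(sc(470,165),sd(290,96))
for n,k in (('R',R),('L',L),('W',W)): print(n,k)
print('dist',np.linalg.norm(R[0]-L[0]),np.linalg.norm(W[0]-L[0]))
dl=(L[0]-R[0]); print('yaw of +y',np.degrees(np.arctan2(dl[1],dl[0])))
E
```

```text
R (array([ 0.54679775, -0.01388911,  0.06335971]), np.float64(0.0003637813334903549))
L (array([0.57003263, 0.08790569, 0.06324251]), np.float64(0.001154924401870308))
W (array([0.57922124, 0.12980958, 0.05853378]), np.float64(6.896104307793169e-05))
dist 0.10441290075088035 0.0431571394662009
yaw of +y 77.14238510159785
```

move_arm:
  increments: "0 0 0 8 0 0 0; 0 0 0 15 0 0 0; 0 0 0 20 0 0 0; 0 0 0 20 0 0 0; 0 0 0 15 0 0 0; 0 0 0 10 0 0 0; 0 0 0 5 0 0 0; 0 0 0 0 0 0 0"

```text
t: 5.35
eef_pos: [0.4873, -0.3208, 0.1783]
tool_rot: [0.0, 0.987, 0.161, -0.0]
contact_force: [0.4, 0.2, -2.1]
gripper_width: 0.155
```

move_arm:
  increments: "0 6 42 12 0 0 0.1; 0 13 42 12 0 0 0.18; 0 15 42 12 0 0 0.18; 0 15 42 12 0 0 0.18; 0 15 42 12 0 0 0.18; 0 15 42 12 0 0 0.18; 0 14 42 10 0 0 0.18; 0 14 39 10 0 0 0.18"

```text
t: 6.35
eef_pos: [0.5943, 0.0136, 0.2699]
tool_rot: [-0.0, 0.664, 0.748, -0.0]
contact_force: [1.1, -0.3, -1.0]
gripper_width: 0.152
```

move_arm:
  increments: "0 0 0 0 0 0 0.18; 0 0 0 0 0 0 0.18; 0 0 0 0 0 0 0.18; 0 0 0 0 0 0 0.05; 0 0 0 0 0 0 0; 0 0 0 0 0 0 0; 0 0 0 0 0 0 0; 0 0 0 0 0 0 0"

```text
t: 7.35
eef_pos: [0.5944, 0.0122, 0.2703]
tool_rot: [0.0, 0.421, 0.907, 0.0]
contact_force: [-0.4, -0.2, -0.6]
gripper_width: 0.156
```

```bash
python3 - <<'E'
from h import *
im,d,o=snap('wrist','w5'); q=o['tool_rot'];print(o['t'],o['eef_pos'],np.degrees(2*np.arctan2(q[2],q[1])),o['q'].round(2),o['contact_force'])
E
```

```text
7.35 [0.59436303 0.01221522 0.27031597] 130.20712608705315 [ 0.38  0.38 -0.66  1.67  0.25  1.17  0.36] [-0.37646762 -0.22243535 -0.62042242]
```

View pics/w5.png

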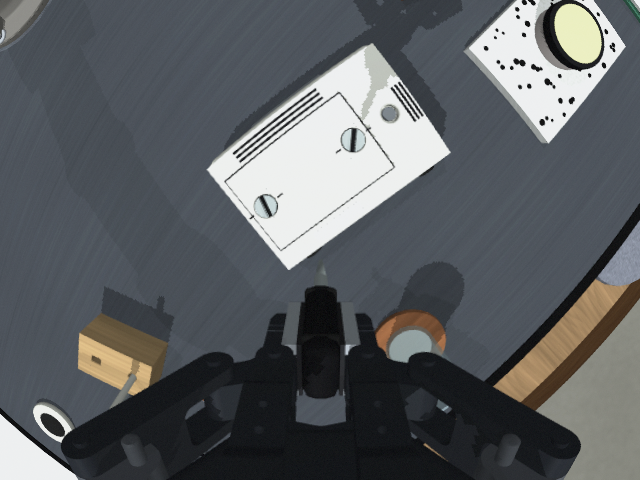

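```bash
cat > meas.py <<'E'
from h import *
def meas(fn,cl):
    z=np.load(f'pics/{fn}.npz');im,p,q=z['im'],z['p'],z['q']; out={}
    hsv=cv2.cvtColor(im,cv2.COLOR_RGB2HSV)
    for n,(u,v),zz in cl:
        # rectify to a metric top view on plane z (2 px/0.5mm) around rough position
        c=onz('wrist',(u,v),zz,p,q); S=0.0002; N=160
        gx,gy=np.meshgrid(np.arange(N)-N/2,np.arange(N)-N/2)
        mp=np.array([[proj('wrist',(c[0]+x*S,c[1]-y*S,zz),p,q) for x,y in zip(rx,ry)] for rx,ry in zip(gx,gy)],np.float32)
        t=cv2.remap(im,mp[...,0],mp[...,1],cv2.INTER_CUBIC); cv2.imwrite(f'pics/{fn}_{n}.png',cv2.resize(t[:,:,::-1],None,fx=3,fy=3))
        g=t.astype(int); r=np.hypot(gx,gy)*S
        m=((g.max(2)<228)&(r<.0155)).astype(np.uint8); m=cv2.morphologyEx(m,cv2.MORPH_OPEN,np.ones((9,9)))
        cs,_=cv2.findContours(m,cv2.RETR_EXTERNAL,cv2.CHAIN_APPROX_NONE); k=cv2.convexHull(max(cs,key=cv2.contourArea))
        (ex,ey),ax,_=cv2.fitEllipse(k) ; pos=(c[0]+(ex-N/2)*S,c[1]-(ey-N/2)*S); s=''
        if n!='W':
            dk=((g.max(2)<110)&(np.hypot(gx-(ex-N/2),gy-(ey-N/2))*S<.0105)).astype(np.uint8)
            cs,_=cv2.findContours(dk,cv2.RETR_EXTERNAL,cv2.CHAIN_APPROX_NONE);k=max(cs,key=cv2.contourArea)
            yy,xx=np.nonzero(dk); cov=np.cov(xx,-yy); w,V=np.linalg.eigh(cov); a=np.degrees(np.arctan2(V[1,1],V[0,1]))%180
            s=('slot yaw',round(a,1),'slot c',c[0]+(xx.mean()-N/2)*S,c[1]-(yy.mean()-N/2)*S,'sd',np.sqrt(w)*S*1e3)
        print(n,np.round(pos,4),'d mm',np.round(np.array(ax)*S*1e3,1),*s); out[n]=np.array(pos)
    return out
E
python3 - <<'E'
from meas import *
o=meas('w5',[('L',(353,140),.066),('R',(265,206),.066),('W',(390,113),.06)])
d=o['L']-o['R'];print(np.linalg.norm(d),np.degrees(np.arctan2(d[1],d[0])),np.linalg.norm(o['W']-o['L']))
E
cd pics; python3 -c "
import cv2,numpy as np
cv2.imwrite('w5m.png',np.hstack([cv2.resize(cv2.imread(f'w5_{n}.png'),(260,260)) for n in 'LRW']))"
```

```text
Traceback (most recent call last):
  File "meas.py", line 9, in meas
    mp=np.array([[proj('wrist',(c[0]+x*S,c[1]-y*S,zz),p,q) for x,y in zip(rx,ry)] for rx,ry in zip(gx,gy)],np.float32)
                  ~~~~^^^^^^^^^^^^^^^^^^^^^^^^^^^^^^^^^^^^
  File "h.py", line 20, in proj
    c=vision.calibration(n); X=np.asarray(X,float)
ValueError: time passes only in moves, steps and waits
[ WARN:0@0.024] global loadsave.cpp:275 findDecoder imread_('w5_L.png'): can't open/read file: check file path/integrity
Traceback (most recent call last):
cv2.error: OpenCV(4.12.0) /io/opencv/modules/imgproc/src/resize.cpp:4208: error: (-215:Assertion failed) !ssize.empty() in function 'resize'
```

```bash
sed -i 's/vision.calibration(n)/CAL(n)/' h.py && sed -i '2a import functools\n@functools.lru_cache(None)\ndef CAL(n): return vision.calibration(n)' h.py
python3 - <<'E'
from meas import *
o=meas('w5',[('L',(353,140),.066),('R',(265,206),.066),('W',(390,113),.06)])
d=o['L']-o['R'];print(np.linalg.norm(d),np.degrees(np.arctan2(d[1],d[0])),np.linalg.norm(o['W']-o['L']))
print(bot.get_obs()['t'])
E
cd pics; python3 -c "
import cv2,numpy as np
cv2.imwrite('w5m.png',np.hstack([cv2.resize(cv2.imread(f'w5_{n}.png'),(260,260)) for n in 'LRW']))"
```

```text
L [0.5698 0.0891] d mm [24.9 25. ] slot yaw 126.3 slot c 0.5698073174049915 0.08923595752884227 sd [1.24275428 6.05577638]
R [ 0.5472 -0.0118] d mm [25.  25.4] slot yaw 155.6 slot c 0.5467440533261891 -0.011693342845038476 sd [1.11713443 6.01963969]
W [0.5796 0.1321] d mm [19.8 20. ]
0.1034625461808595 77.36855226973492 0.04402189457877119
7.4
```

View pics/w5m.png

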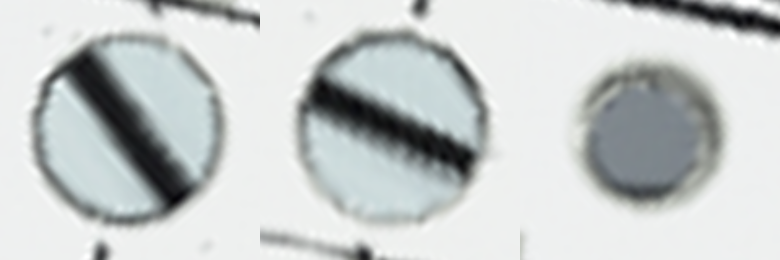

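```bash
python3 - <<'E'
from h import *
z=np.load('pics/w5.npz');im,p,q=z['im'],z['p'],z['q']
cv2.imwrite('pics/w5t.png',cv2.resize(im[250:330,290:355,::-1],None,fx=7,fy=7,interpolation=cv2.INTER_CUBIC))
R=rot(q)
for dx in (-.002,0,.002):
  print(dx,[proj('wrist',p+R@np.array([dx,y,.067]),p,q).round(1).tolist() for y in (-.001,0,.001)], proj('wrist',p+R@np.array([dx-.006,0,.067]),p,q).round(1), proj('wrist',p+R@np.array([dx+.006,0,.067]),p,q).round(1),proj('wrist',p+R@np.array([dx+.012,0,.017]),p,q).round(1))
E
```

```text
-0.002 [[317.1, 270.2], [318.7, 270.2], [320.4, 270.2]] [318.7 279.5] [318.7 260.8] [318.2 283.6]
0 [[317.1, 267.1], [318.7, 267.1], [320.4, 267.1]] [318.7 276.4] [318.7 257.7] [318.2 279.6]
0.002 [[317.0, 264.0], [318.7, 264.0], [320.4, 264.0]] [318.7 273.3] [318.7 254.5] [318.2 275.6]
```

View pics/w5t.png

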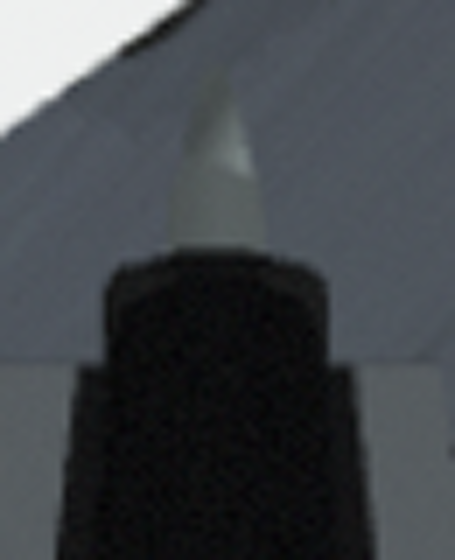

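move_arm:
  increments: "0 -6 19 -10 0 0 -0.034; 0 -7 19 -20 0 0 -0.034; 0 -7 19 -20 0 0 0; 0 -6 19 -20 0 0 0; 0 0 0 -20 0 0 0; 0 0 0 -20 0 0 0; 0 0 0 -12 0 0 0; 0 0 0 0 0 0 0"

```text
t: 8.4
eef_pos: [0.568, 0.0872, 0.1472]
tool_rot: [-0.001, 0.452, 0.892, -0.001]
contact_force: [-0.3, -0.5, -0.6]
gripper_width: 0.15
```

```bash
python3 - <<'E'
from h import *
im,d,o=snap('wrist','w6'); p,q=o['eef_pos'],o['tool_rot'];print(o['t'],p,np.degrees(2*np.arctan2(q[2],q[1])),np.abs(o['joint_vel']).max())
cv2.imwrite('pics/w6t.png',cv2.resize(im[190:310,250:390,::-1],None,fx=5,fy=5,interpolation=cv2.INTER_CUBIC))
print([proj('wrist',p+rot(q)@np.array([dx,0,.067]),p,q).round(1).tolist() for dx in (-.006,0,.006)])
im,d,o=snap('side','s6');cv2.imwrite('pics/s6t.png',cv2.resize(im[150:280,230:340,::-1],None,fx=5,fy=5,interpolation=cv2.INTER_CUBIC))
E
```

```text
8.4 [0.56802628 0.08721404 0.14722592] 126.26446394842762 0.022829440786422874
[[318.7, 276.5], [318.7, 267.2], [318.7, 257.8]]
```

View pics/w6t.png

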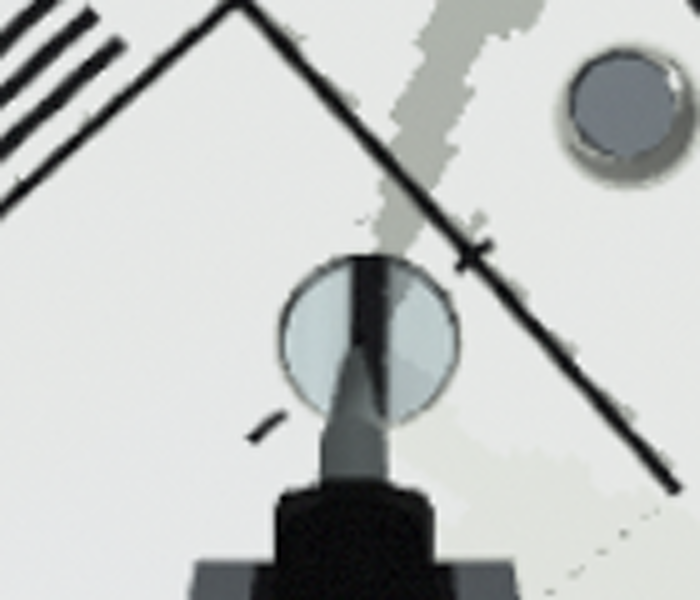

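View pics/s6t.png

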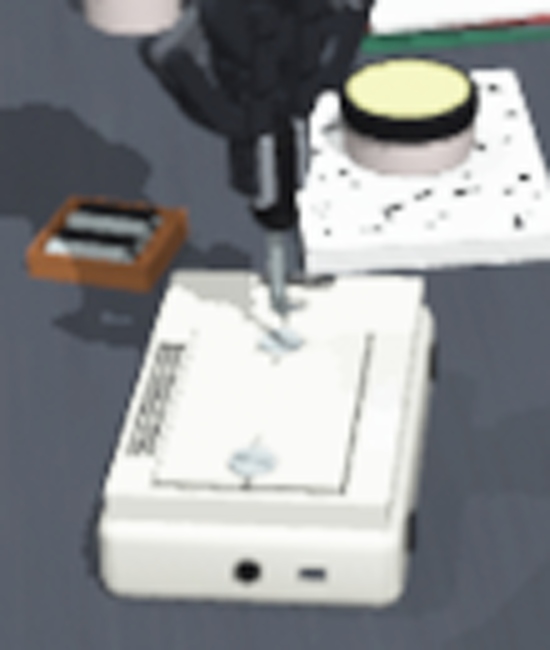

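```bash
python3 - <<'E'
from h import *
im,d,o=snap('scene','c6');cv2.imwrite('pics/c6t.png',cv2.resize(im[170:260,290:390,::-1],None,fx=7,fy=7,interpolation=cv2.INTER_CUBIC))
im=np.load('pics/s6.npz')['im'];cv2.imwrite('pics/s6u.png',cv2.resize(im[180:240,265:315,::-1],None,fx=10,fy=10,interpolation=cv2.INTER_CUBIC))
E
```

```text
(no output)
```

View pics/c6t.png

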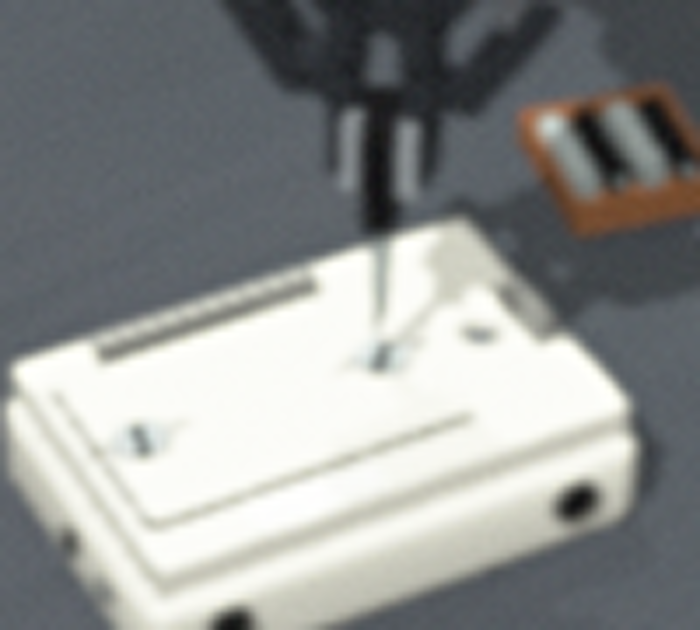

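View pics/s6u.png

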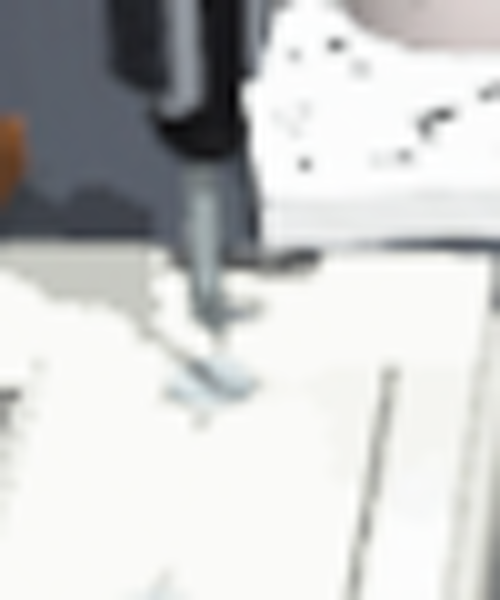

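move_arm:
  increments: "0 0 2 -3 0 0 0; 0 0 0 -4 0 0 0; 0 0 0 -2 0 0 0; 0 0 0 -2 0 0 0; 0 0 0 -2 0 0 0; 0 0 0 -2 0 0 0; 0 0 0 -2 0 0 0; 0 0 0 -1 0 0 0"

```text
t: 9.55
eef_pos: [0.5683, 0.0902, 0.1301]
tool_rot: [-0.0, 0.451, 0.892, -0.0]
contact_force: [0.1, -0.1, -2.1]
gripper_width: 0.153
```

```bash
python3 - <<'E'
from h import *
im,d,o=snap('wrist','w7'); p,q=o['eef_pos'],o['tool_rot'];print(o['t'],p,np.degrees(2*np.arctan2(q[2],q[1])),o['contact_force'],o['torque'])
cv2.imwrite('pics/w7t.png',cv2.resize(im[190:310,250:390,::-1],None,fx=5,fy=5,interpolation=cv2.INTER_CUBIC))
E
```

```text
9.55 [0.56830689 0.09015442 0.13014089] 126.32642048499622 [ 0.06469611 -0.07015568 -2.05972047] [ 0.01093372  0.0103662  -0.02508291]
```

View pics/w7t.png

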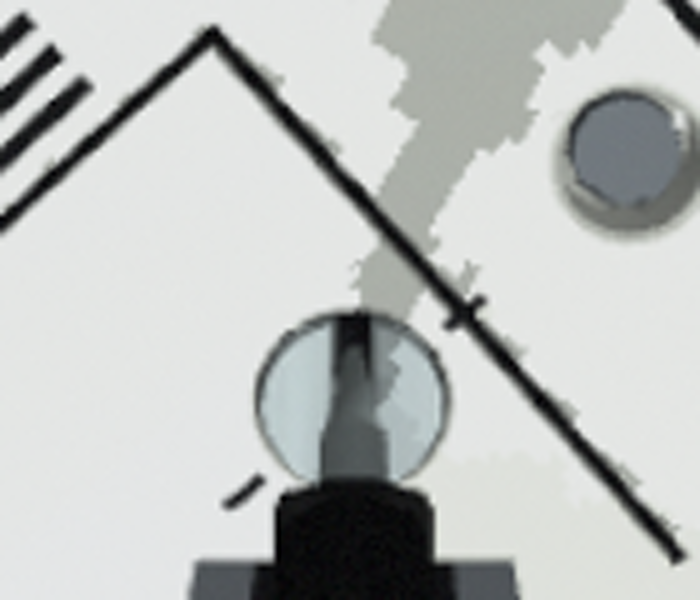

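move_arm:
  increments: "0 0 0 0 0 0 -0.1; 0 0 0 0 0 0 -0.13; 0 0 0 0 0 0 -0.13; 0 0 0 0 0 0 -0.13; 0 0 0 0 0 0 -0.13; 0 0 0 0 0 0 -0.13; 0 0 0 0 0 0 -0.1; 0 0 0 0 0 0 -0.05"

```text
t: 10.6
eef_pos: [0.5688, 0.0903, 0.1304]
tool_rot: [0.0, 0.795, 0.606, 0.0]
contact_force: [1.3, -0.1, -2.4]
gripper_width: 0.15
```

```bash
python3 - <<'E'
from h import *
im,d,o=snap('wrist','w8'); p,q=o['eef_pos'],o['tool_rot'];print(o['t'],p,np.degrees(2*np.arctan2(q[2],q[1])),o['contact_force'],o['torque'])
cv2.imwrite('pics/w8t.png',cv2.resize(im[190:310,250:390,::-1],None,fx=5,fy=5,interpolation=cv2.INTER_CUBIC))
E
```

```text
10.6 [0.56883451 0.09026618 0.13043107] 74.65015028945476 [ 1.29261339 -0.07465114 -2.37116611] [ 0.03596496 -0.37527763  0.08742843]
```

View pics/w8t.png

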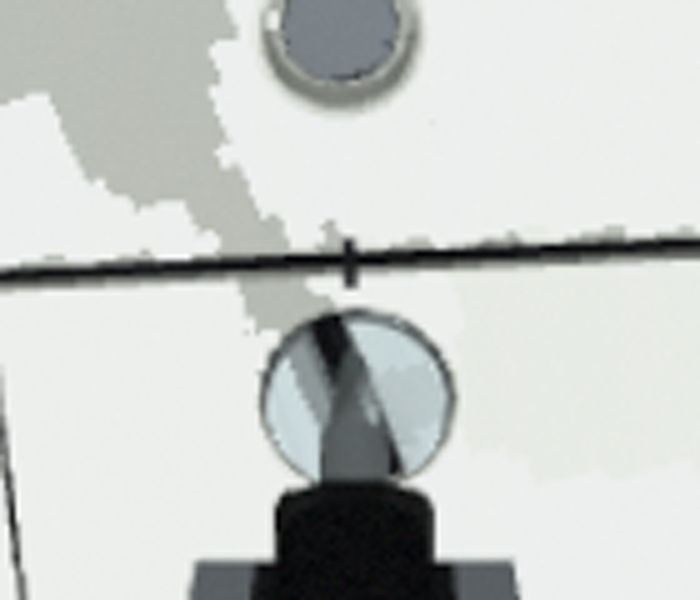

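move_arm:
  increments: "0 0 0 -1 0 0 0; 0 0 0 -1 0 0 0; 0 0 0 0 0 0 -0.05; 0 0 0 0 0 0 -0.05; 0 0 0 0 0 0 -0.05; 0 0 0 0 0 0 0; 0 0 0 0 0 0 0; 0 0 0 0 0 0 0"

```text
t: 11.65
eef_pos: [0.569, 0.0903, 0.1287]
tool_rot: [0.0, 0.838, 0.546, 0.001]
contact_force: [2.3, 0.9, 2.4]
gripper_width: 0.156
```

```bash
python3 - <<'E'
from h import *
im,d,o=snap('wrist','w9'); p,q=o['eef_pos'],o['tool_rot'];print(o['t'],p,np.degrees(2*np.arctan2(q[2],q[1])),o['contact_force'],o['torque'])
cv2.imwrite('pics/w9t.png',cv2.resize(im[190:310,250:390,::-1],None,fx=5,fy=5,interpolation=cv2.INTER_CUBIC))
E
```

```text
11.65 [0.5689749  0.09034296 0.12865477] 66.19818212507717 [2.2636044  0.93323718 2.40134426] [ 0.08670337 -0.64712421  0.00699826]
```

View pics/w9t.png

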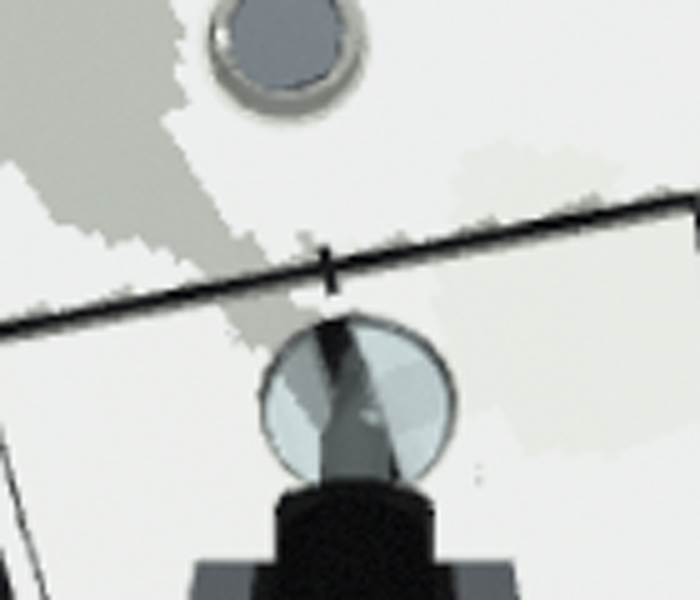

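move_arm:
  increments: "0 0 0 0 0 0 -0.05; 0 0 0 0 0 0 -0.05; 0 0 0 0 0 0 -0.05; 0 0 0 0 0 0 -0.05; 0 0 0 0 0 0 0; 0 0 0 0 0 0 0; 0 0 0 0 0 0 0; 0 0 0 0 0 0 0"

```text
t: 12.7
eef_pos: [0.5689, 0.0903, 0.1286]
tool_rot: [0.0, 0.888, 0.46, 0.001]
contact_force: [5.4, 0.3, 4.5]
gripper_width: 0.154
```

```bash
cat > rect.py <<'E'
from h import *
def rect(fn,c,zz=.066,S=.0001,N=360):
    z=np.load(f'pics/{fn}.npz');im,p,q=z['im'],z['p'],z['q']
    gx,gy=np.meshgrid(np.arange(N)-N/2,np.arange(N)-N/2)
    mp=np.array([[proj('wrist',(c[0]+x*S,c[1]-y*S,zz),p,q) for x,y in zip(rx,ry)] for rx,ry in zip(gx,gy)],np.float32)
    t=cv2.remap(im,mp[...,0],mp[...,1],cv2.INTER_CUBIC); cv2.imwrite(f'pics/{fn}_r.png',t[:,:,::-1])
    return t
def go(fn):
    im,d,o=snap('wrist',fn); p,q=o['eef_pos'],o['tool_rot'];print(o['t'],p,np.degrees(2*np.arctan2(q[2],q[1])),o['contact_force'],o['torque'],o['gripper_width'])
    cv2.imwrite(f'pics/{fn}t.png',cv2.resize(im[190:310,250:390,::-1],None,fx=5,fy=5,interpolation=cv2.INTER_CUBIC))
E
python3 - <<'E'
from rect import *
go('w10'); a=rect('w9',(.5698,.0891)); b=rect('w10',(.5698,.0891)); cv2.imwrite('pics/w10m.png',np.hstack([a,b])[:,:,::-1])
E
```

```text
12.7 [0.56894595 0.09025181 0.12862654] 54.71966324625251 [5.39244684 0.3213335  4.45107123] [ 0.12519117 -1.24167018  0.15608127] 0.15371539426999384
```

View pics/w10t.png

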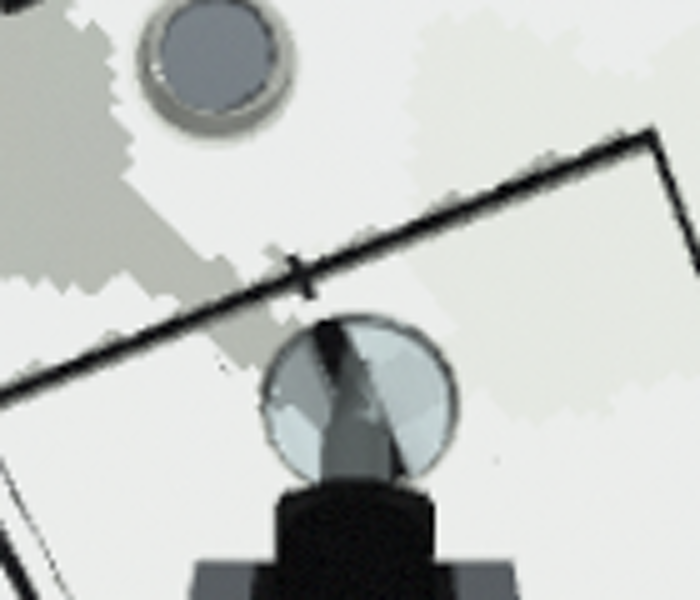

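View pics/w10m.png

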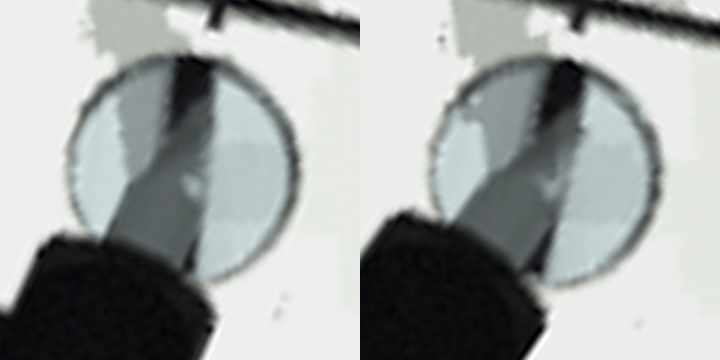

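move_arm:
  increments: "0 0 0 0 0 0 0.06; 0 0 0 0 0 0 0.06; 0 0 0 2 0 0 0.03; 0 0 0 3 0 0 0; 0 0 0 5 0 0 0; 0 0 0 5 0 0 0; 0 0 0 5 0 0 0; 0 0 0 0 0 0 0"

```text
t: 13.75
eef_pos: [0.5683, 0.0902, 0.1487]
tool_rot: [0.0, 0.851, 0.525, 0.0]
contact_force: [-0.3, 0.6, -1.3]
gripper_width: 0.152
```

```bash
python3 - <<'E'
from rect import *
go('w11'); b=rect('w11',(.5698,.0891))
E
```

```text
13.75 [0.56831883 0.09023844 0.14868333] 63.302446434397346 [-0.26514599  0.57015544 -1.32168211] [-0.00670161 -0.00710325 -0.00117675] 0.1523900714020091
```

View pics/w11t.png

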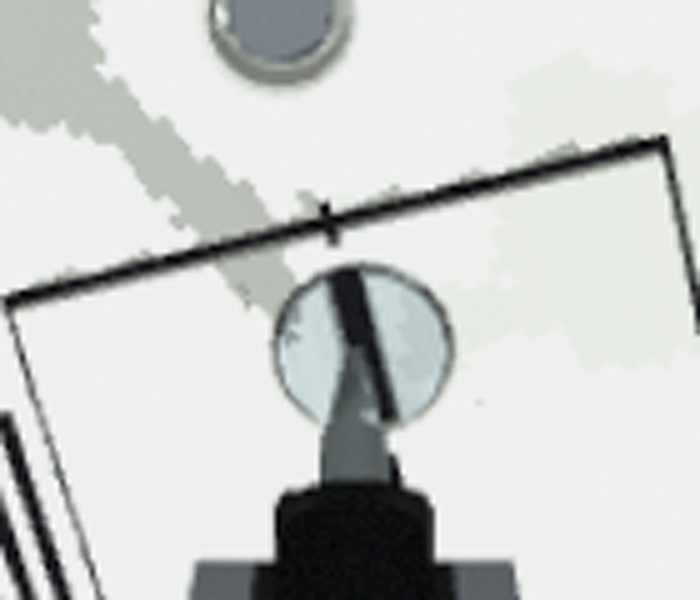

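View pics/w11_r.png

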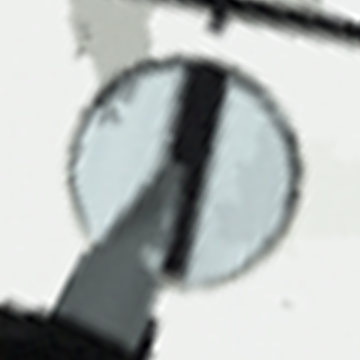

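move_arm:
  increments: "0 0 0 10 0 0 0.1; 0 -4 -15 5 0 0 0.18; 0 -4 -18 0 0 0 0.18; 0 -4 -18 0 0 0 0.18; 0 -4 -18 0 0 0 0.18; 0 -4 -18 0 0 0 0.18; 0 -3 -15 0 0 0 0.18; 0 0 0 0 0 0 0.18"

```text
t: 14.8
eef_pos: [0.5448, -0.0137, 0.1629]
tool_rot: [-0.0, 0.33, 0.944, -0.001]
contact_force: [1.0, 0.1, -1.5]
gripper_width: 0.155
```

move_arm:
  increments: "0 0 0 0 0 0 0.15; 0 0 0 0 0 0 0.1; 0 0 0 0 0 0 0; 0 0 0 -5 0 0 0; 0 0 0 -5 0 0 0; 0 0 0 -5 0 0 0; 0 0 0 0 0 0 0; 0 0 0 0 0 0 0"

```text
t: 15.8
eef_pos: [0.5454, -0.0118, 0.1483]
tool_rot: [0.0, 0.212, 0.977, 0.0]
contact_force: [0.8, 0.5, -0.9]
gripper_width: 0.158
```

```bash
python3 - <<'E'
from rect import *
go('w12'); rect('w12',(.5698,.0891))
E
```

```text
15.8 [ 0.54542099 -0.01179075  0.1483444 ] 155.54409345418745 [ 0.77710428  0.49952456 -0.92902309] [ 0.00620734  0.03296997 -0.00468636] 0.15822636486064018
```

View pics/w12.png

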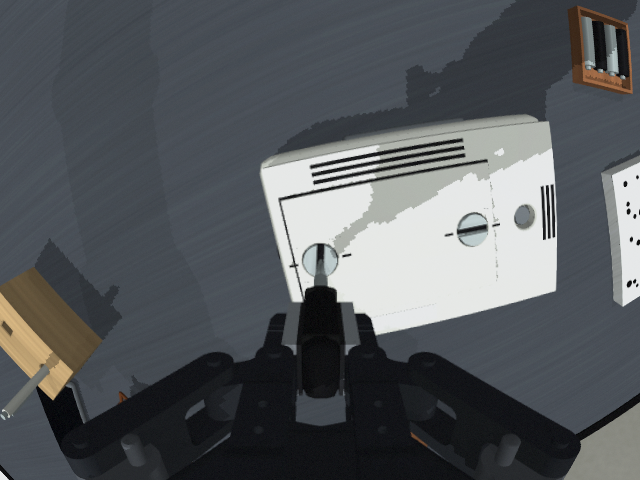

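View pics/w12t.png

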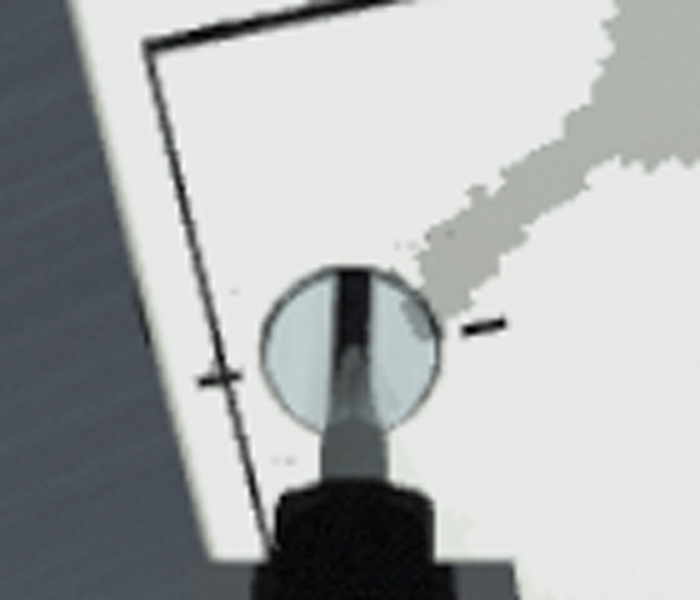

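View pics/w12_r.png

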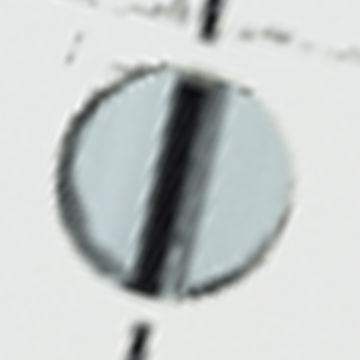

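move_arm:
  increments: "0 1 0 -3 0 0 0; 0 0 0 -4 0 0 0; 0 0 0 -3 0 0 0; 0 0 0 -2 0 0 0; 0 0 0 -2 0 0 0; 0 0 0 -2 0 0 0; 0 0 0 -2 0 0 0; 0 0 0 -1 0 0 0"

```text
t: 16.85
eef_pos: [0.5464, -0.0119, 0.1292]
tool_rot: [-0.0, 0.212, 0.977, -0.0]
contact_force: [0.3, 0.7, -0.5]
gripper_width: 0.151
```

```bash
python3 - <<'E'
from rect import *
go('w13')
E
```

```text
16.85 [ 0.54635855 -0.01185433  0.12919891] 155.54785427335983 [ 0.33891106  0.72925683 -0.53614287] [-0.02181177 -0.03740915 -0.03982541] 0.15085173117188097
```

View pics/w13t.png

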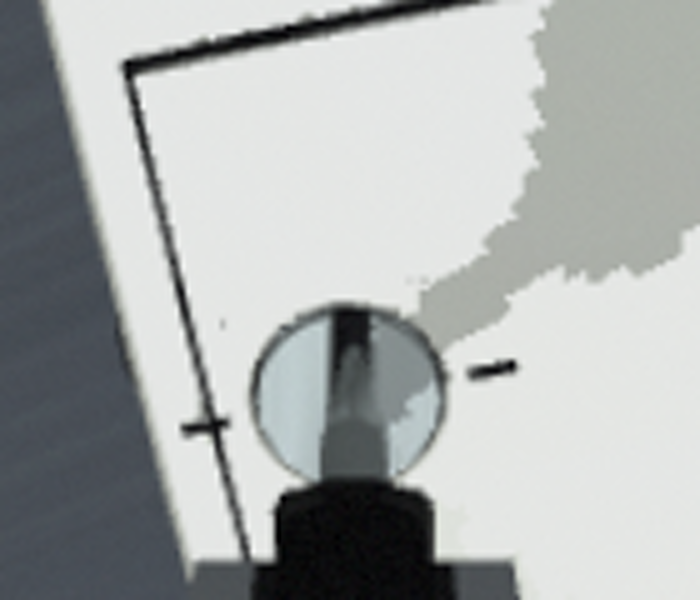

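move_arm:
  increments: "0 0 0 -1 0 0 -0.1; 0 0 0 0 0 0 -0.15; 0 0 0 0 0 0 -0.15; 0 0 0 0 0 0 -0.15; 0 0 0 0 0 0 -0.15; 0 0 0 0 0 0 -0.15; 0 0 0 0 0 0 -0.15; 0 0 0 0 0 0 -0.1"

```text
t: 17.9
eef_pos: [0.5464, -0.0121, 0.1285]
tool_rot: [0.0, 0.693, 0.721, -0.0]
contact_force: [-1.4, -1.1, 0.9]
gripper_width: 0.149
```

move_arm:
  increments: "0 0 0 0 0 0 -0.1; 0 0 0 0 0 0 -0.1; 0 0 0 0 0 0 -0.1; 0 0 0 0 0 0 -0.1; 0 0 0 0 0 0 -0.1; 0 0 0 0 0 0 -0.05; 0 0 0 0 0 0 0; 0 0 0 0 0 0 0"

```text
t: 18.9
eef_pos: [0.5465, -0.0121, 0.1285]
tool_rot: [0.0, 0.861, 0.508, 0.0]
contact_force: [0.2, -2.0, 1.9]
gripper_width: 0.152
```

```bash
python3 - <<'E'
from rect import *
go('w14'); rect('w14',(.5472,-.0118))
E
```

```text
18.9 [ 0.54653187 -0.01206833  0.12852054] 61.06214781750828 [ 0.22202457 -1.98400228  1.92667682] [-0.41822403  0.15051346  0.0575372 ] 0.15194451362090647
```

View pics/w14t.png

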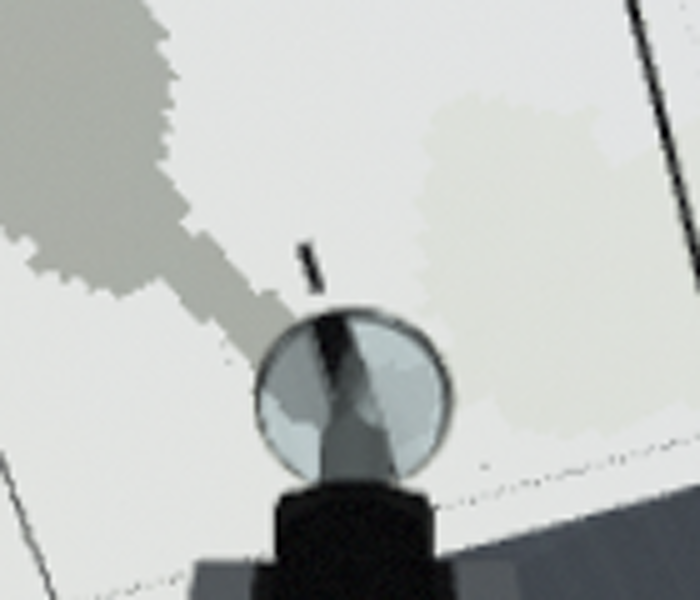

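View pics/w14_r.png

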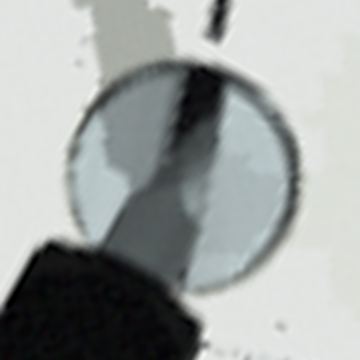

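move_arm:
  increments: "0 0 0 0 0 0 -0.06; 0 0 0 0 0 0 -0.06; 0 0 0 0 0 0 0; 0 0 0 0 0 0 0.1; 0 0 0 1 0 0 0.05; 0 0 0 5 0 0 0; 0 0 0 8 0 0 0; 0 0 0 8 0 0 0"

```text
t: 19.95
eef_pos: [0.5463, -0.0116, 0.1509]
tool_rot: [-0.0, 0.854, 0.52, 0.0]
contact_force: [0.7, 0.1, -0.9]
gripper_width: 0.157
```

move_arm:
  increments: "0 0 0 5 0 0 0; 0 3 12 5 0 0 0; 0 4 16 5 0 0 0; 0 4 16 0 0 0 0; 0 0 0 0 0 0 0; 0 0 0 0 0 0 0; 0 0 0 0 0 0 0; 0 0 0 0 0 0 0"

```text
t: 20.95
eef_pos: [0.5573, 0.0315, 0.1652]
tool_rot: [0.0, 0.854, 0.52, -0.0]
contact_force: [-0.2, 0.7, -1.4]
gripper_width: 0.151
```

```bash
python3 - <<'E'
from rect import *
go('w15'); 
E
```

```text
20.95 [0.55725317 0.03151206 0.16519308] 62.67204317988548 [-0.15721369  0.71083227 -1.35193881] [ 0.00196846 -0.05418472 -0.00397393] 0.15062238505725392
```

View pics/w15.png

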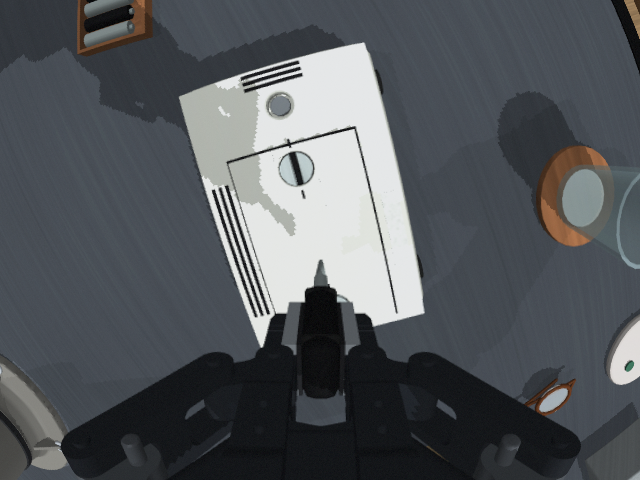

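move_arm:
  increments: "0 6 -3 14 0 0 0.16; 0 6 -3 14 0 0 0.17; 0 6 -3 14 0 0 0.17; 0 6 -3 14 0 0 0.17; 0 6 -3 14 0 0 0.17; 0 6 -3 14 0 0 0.17; 0 0 0 0 0 0 0.16; 0 0 0 0 0 0 0"

```text
t: 22.0
eef_pos: [0.5933, 0.0137, 0.2492]
tool_rot: [-0.0, 0.425, 0.905, 0.0]
contact_force: [-1.1, -0.1, -1.9]
gripper_width: 0.158
```

```bash
cat > v.py <<'E'
from meas import *
from rect import go
import sys
E
python3 - <<'E'
from rect import *
from meas import meas
go('w16')
z=np.load('pics/w16.npz')
cl=[(n,tuple(proj('wrist',X,z['p'],z['q'])),X[2]) for n,X in (('L',(.5698,.0891,.066)),('R',(.5472,-.0118,.066)),('W',(.5796,.1321,.06)))]
o=meas('w16',cl)
cv2.imwrite('pics/w16m.png',np.hstack([cv2.resize(cv2.imread(f'pics/w16_{n}.png'),(260,260)) for n in 'LRW']))
E
```

```text
22.0 [0.59328942 0.0137128  0.24924498] 129.6411992610459 [-1.0569426  -0.07829977 -1.94483719] [-0.00362937 -0.0093939  -0.02376771] 0.1584541029733595
L [0.5694 0.0902] d mm [24.2 27.9] slot yaw 82.5 slot c 0.569616511533792 0.09049740995548364 sd [2.24778841 5.98538789]
R [ 0.5472 -0.0117] d mm [25.  25.1] slot yaw 77.3 slot c 0.5473103773584905 -0.011676415094339629 sd [1.29363274 6.03564546]
W [0.5796 0.1321] d mm [19.7 19.9]
```

View pics/w16m.png

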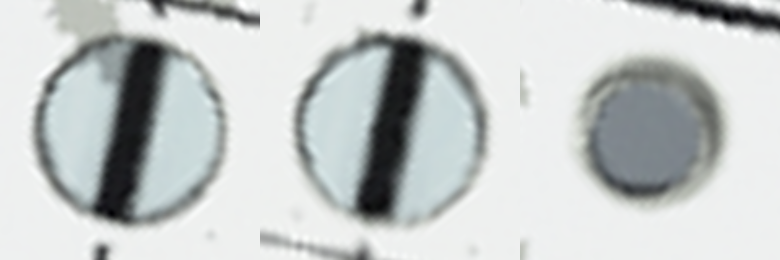

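View pics/w16.png

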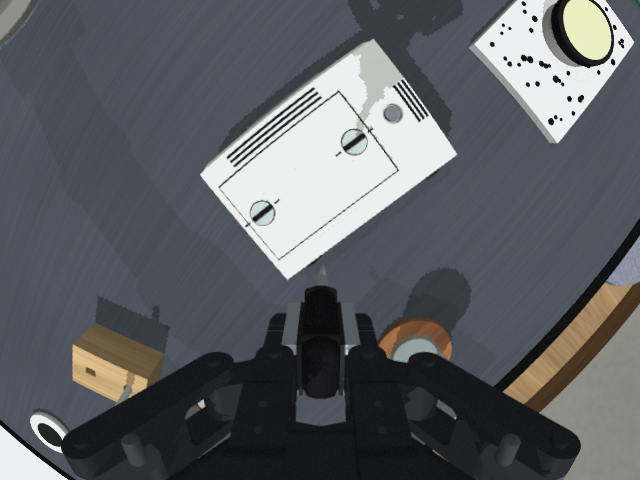

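move_arm:
  increments: "0 -4 30 -5 0 0 0; 0 -4 30 -10 0 0 0; 0 -4 30 -20 0 0 0; 0 -3 29 -20 0 0 0; 0 0 0 -20 0 0 0; 0 0 0 -20 0 0 0; 0 0 0 -12 0 0 0; 0 0 0 0 0 0 0"

```text
t: 23.05
eef_pos: [0.578, 0.1319, 0.1412]
tool_rot: [-0.001, 0.425, 0.905, -0.001]
contact_force: [-0.5, -0.0, -0.5]
gripper_width: 0.152
```

```bash
python3 - <<'E'
from rect import *
go('w17')
E
```

```text
23.05 [0.5780034  0.13189742 0.14119351] 129.65328627257662 [-0.49698837 -0.04387923 -0.53470449] [0.01190719 0.02019385 0.01054586] 0.15220772399356214
```

View pics/w17t.png

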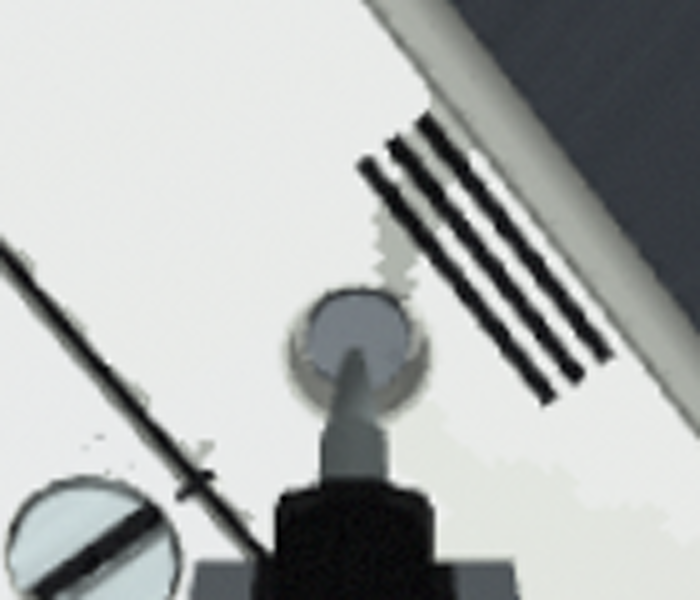

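move_arm:
  increments: "0 0 0 -4 0 0 0; 0 0 0 -4 0 0 0; 0 0 0 -4 0 0 0; 0 0 0 -4 0 0 0; 0 0 0 -2 0 0 0; 0 0 0 -1 0 0 0; 0 0 0 -1 0 0 0; 0 0 0 0 0 0 0"

```text
t: 24.1
eef_pos: [0.5785, 0.1332, 0.1226]
tool_rot: [0.0, 0.425, 0.905, 0.0]
contact_force: [-1.0, -0.3, -0.0]
gripper_width: 0.151
```

```bash
python3 - <<'E'
from rect import *
go('w18')
E
```

```text
24.1 [0.57847857 0.13324046 0.12261481] 129.7606725194033 [-0.99664331 -0.27299752 -0.01608471] [-0.07013331  0.18507291 -0.04251595] 0.1511231294241566
```

View pics/w18t.png

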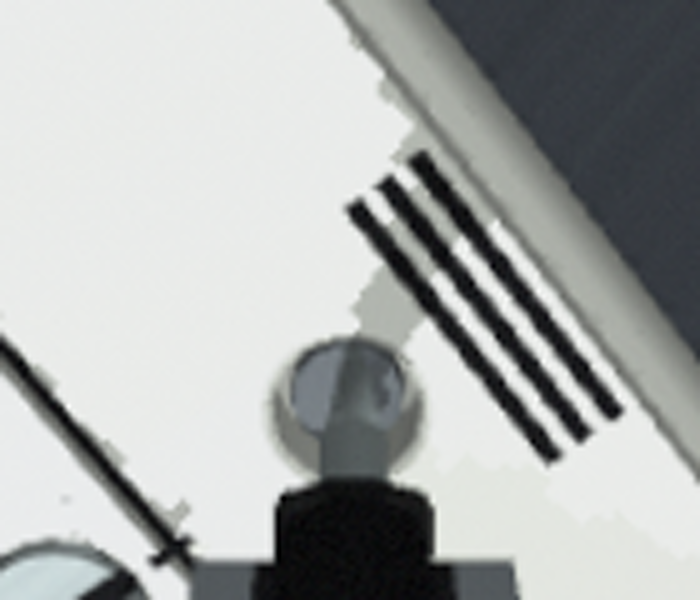

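move_arm:
  increments: "0 0 0 2 0 0 0; 0 0.5 -1.5 0 0 0 0; 0 0 0 0 0 0 0; 0 0 0 -2 0 0 0; 0 0 0 -1 0 0 0; 0 0 0 -1 0 0 0; 0 0 0 -1 0 0 0; 0 0 0 0 0 0 0"

```text
t: 25.15
eef_pos: [0.579, 0.1317, 0.1195]
tool_rot: [0.0, 0.424, 0.905, 0.0]
contact_force: [-0.0, -0.5, 3.8]
gripper_width: 0.152
```

```bash
python3 - <<'E'
from rect import *
go('w19')
E
```

```text
25.15 [0.57902391 0.13170674 0.11949884] 129.76261130601847 [-0.03599074 -0.4594613   3.75055927] [-0.24077606  0.11746262 -0.01531912] 0.15223243207113565
```

View pics/w19t.png

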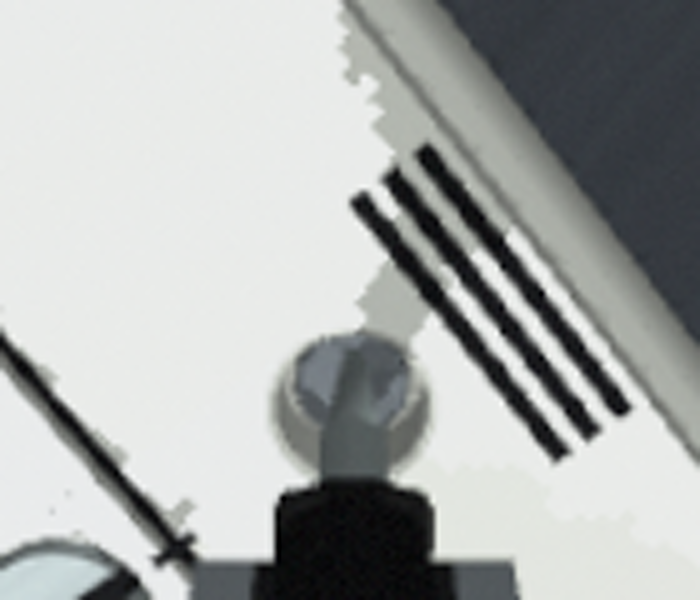

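move_arm:
  increments: "0 0 0 -0.5 0 0 0; 0 0 0 -0.5 0 0 0; 0 0 0 -0.5 0 0 0; 0 0 0 -0.5 0 0 0; 0 0 0 -0.5 0 0 0; 0 0 0 0 0 0 0; 0 0 0 0 0 0 0; 0 0 0 0 0 0 0"

```text
t: 26.2
eef_pos: [0.5791, 0.1317, 0.117]
tool_rot: [0.0, 0.425, 0.905, 0.0]
contact_force: [-1.1, -1.7, 5.9]
gripper_width: 0.151
```

```bash
python3 - <<'E'
from rect import *
go('w20'); F=[]
E
```

```text
26.2 [0.57905249 0.13170175 0.11702939] 129.7596060615713 [-1.09035274 -1.68546488  5.86124512] [-0.21950604  0.22915133  0.04017096] 0.15117115567809378
```

View pics/w20t.png

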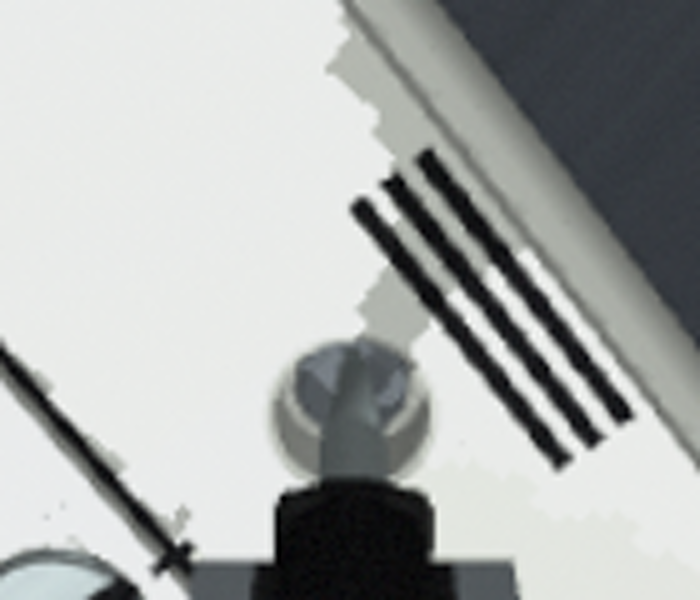

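move_arm:
  increments: "0 0 0 -0.3 0 0 0; 0 0 0 0 0 0 0; 0 0 0 -0.3 0 0 0; 0 0 0 0 0 0 0; 0 0 0 0 0 0 0; 0 0 0 0 0 0 0; 0 0 0 0 0 0 0; 0 0 0 0 0 0 0"

```text
t: 27.25
eef_pos: [0.579, 0.1317, 0.1165]
tool_rot: [0.0, 0.425, 0.905, 0.0]
contact_force: [-1.4, -0.7, 6.0]
gripper_width: 0.156
```

```bash
python3 - <<'E'
from rect import *
o=bot.get_obs(); print(o['eef_pos'],o['contact_force'],o['torque'])
E
```

```text
[0.57904637 0.13170064 0.11648346] [-1.38483491 -0.70041402  5.99386331] [-0.35145976  0.2700968  -0.02678099]
```

move_arm:
  increments: "0 0 0 -0.3 0 0 0; 0 0 0 0 0 0 0; 0 0 0 -0.2 0 0 0; 0 0 0 0 0 0 0; 0 0 0 0 0 0 0; 0 0 0 0 0 0 0; 0 0 0 0 0 0 0; 0 0 0 0 0 0 0"

```text
t: 28.25
eef_pos: [0.5791, 0.1318, 0.1163]
tool_rot: [0.0, 0.425, 0.905, 0.0]
contact_force: [-2.6, -1.2, 8.8]
gripper_width: 0.157
```

```bash
python3 - <<'E'
from rect import *
o=bot.get_obs(); print(o['eef_pos'],o['contact_force'],o['torque'])
E
```

```text
[0.57909853 0.13175047 0.11627264] [-2.63330795 -1.16178138  8.80142961] [-0.36017587  0.46332225  0.01130362]
```

move_arm:
  increments: "0 0 0 0 0 0 0; 0 0 0 0 0 0 0; 0 0 0 0 0 0 0; 0 0 0 0 0 0 0; 0 0 0 0 0 0 0; 0 0 0 0 0 0 0; 0 0 0 0 0 0 0; 0 0 0 0 0 0 0"

```text
t: 29.25
eef_pos: [0.5791, 0.1317, 0.1163]
tool_rot: [0.0, 0.425, 0.905, 0.0]
contact_force: [-1.7, -0.5, 7.7]
gripper_width: 0.153
```

```bash
python3 - <<'E'
from rect import *
F=[]
for i in range(5):
    go('w21'+str(i)); F.append(bot.get_obs()['contact_force'])
print(np.mean(F,0))
snap('side','s21')
E
```

```text
29.25 [0.5791127  0.13171366 0.11627449] 129.75319049119184 [-1.66455672 -0.50743109  7.7370675 ] [-0.27314137  0.4004423   0.01164626] 0.15263666954400607
29.3 [0.57912201 0.13173348 0.11628926] 129.75873894386027 [-1.5053755  -0.96252663  8.7016967 ] [-0.36722717  0.51079902  0.04053015] 0.15620665473286258
29.35 [0.57911151 0.13171254 0.11629117] 129.76028252996218 [-2.21509025 -0.68132674  8.39581319] [-0.33534122  0.49218947 -0.01445417] 0.1542473696067323
29.4 [0.57908883 0.13175224 0.11627376] 129.75998068287186 [-1.82849841 -0.78856863  8.80740272] [-0.32667168  0.47431549  0.03069801] 0.1557715965254078
29.45 [0.57911748 0.13173582 0.1163043 ] 129.75766097879287 [-0.727456   -1.04169588  8.96961038] [-0.32432331  0.44867239 -0.00637258] 0.15471187331873232
[-1.48882377 -1.05203136  8.70646632]
```

View pics/w210.png

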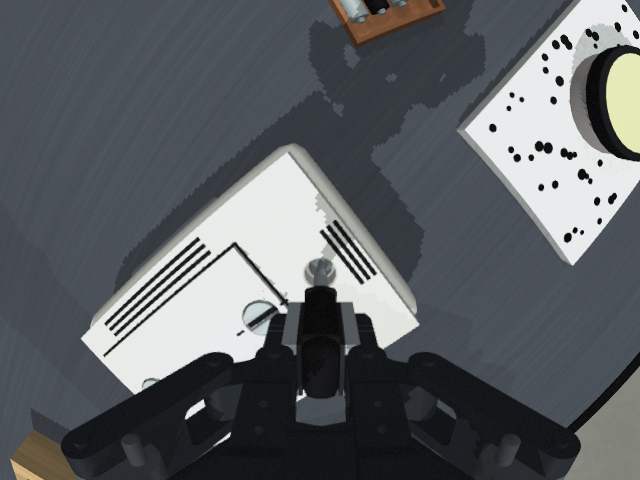

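View pics/s21.png

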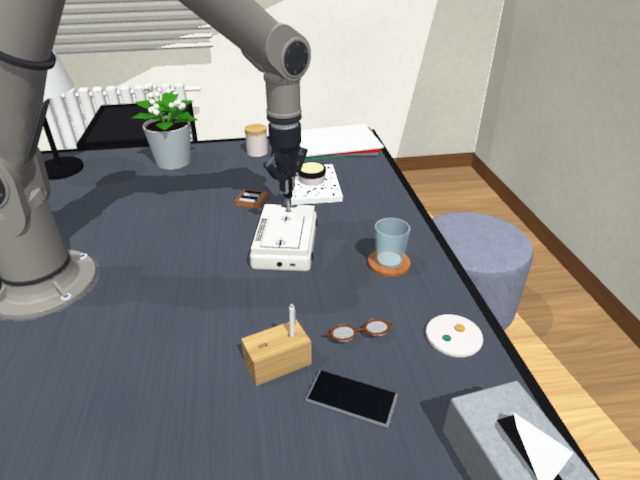

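```bash
python3 -c "
from station import bot
print(bot.hand_in()); o=bot.get_obs(); print(o['t'],o['eef_pos'],o['contact_force'])"
```

```text
the job is handed in; nothing more can be done
None
the job is handed in; nothing more can be done
```

I took the screwdriver out of the pen block and turned both cover screws clockwise to their stops. I then pressed the reset button home and handed the job in while still holding it, at about 29.5 s of the 69 s.

**Screws:** The marks and the line through the screws put closed at a slot angle of about 77.4°. The right slot measured 77.3°. For the left slot the automatic fit gave 82.5°, thrown off by a shadow; its edges in the picture gave about 77–78°. Even 82.5° would be within the 0.17 rad limit.

**Turning lag:** The gripper had to turn about 0.3–0.4 rad past the slot angle to close each screw, more than the stated 0.15 rad of play. I did not find out why.

**Button:** The tip went about 6 mm past first touch and then stopped moving while the force rose. The wrist read about 8.7 N, so about 9–10 N on the button once the driver's weight is allowed for. That is within the 2.5–20 N range. About 1.8 N of side force remained, so the blade may be lightly touching the wall of the well. I inferred the button's depth from the tool height and the force, because it cannot be seen directly.

**Grip and surroundings:** The gripper was still closed on the handle at the 80 N setting. In the last side picture the other things on the table look to be where they started; I checked that by eye only.

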